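# Press the inlays home in the fret panel

## Robot

A 7-joint arm with a two-finger parallel gripper is mounted at the origin on the work surface. World frame = base frame: x ahead of the robot, y to its left, z up, the work surface at z = 0. Lengths are in m, angles in rad, forces in N, time in s.
With the tool pointing down it reaches from about 0.4 to 0.925 m from the base axis. Payload 4.1 kg.
Tool frame: the origin (TCP) lies at the very end of the fingers, on their centre line; the grasp point (between the pads) lies 19 mm behind it (env.grip_depth is the distance from the TCP to the grasp point, in m); z points along the fingers, y is the direction in which the jaws open and shut (so a half turn about z gives the same grasp; the last joint's range is limited). The gripper opens to 85 mm and grips with 20 to 120 N. Pads are 22 mm wide; open, the fingers measure 114 mm over their backs; the gripper's body (76 mm by 85 mm) begins 54 mm behind the grasp point. The pads swing forward as they close: fully open they stand 13 mm farther back than shut.
Start: joints at [1.137, 0.398, 0.045, 1.537, -0.019, 1.207, -0.051], TCP at [0.214, -0.614, 0.231] pointing down, gripper open.
Joint ranges: [-2.82, 2.82], [-0.49, 2.23], [-1.37, 1.46], [0, 2.46], [-1.36, 4.5], [0.23, 2], [-2.94, 2.94]. Speed limits (rad/s): [2.57, 2.57, 3.14, 3.14, 3.14, 3.14, 3.14].

## Interface

Orientations are given as a unit quaternion [w, x, y, z].
In Python, from cell import env gives the robot as it stands. The module is installed in compiled form; this text tells all that it offers.
- The arm moves only by the shell command python3 -m jog 'ROWS' [OPENING] [FORCE]. ROWS is JSON, a list that holds one entry, the list of rows, each a list of 6 numbers: the shift along the tool's x, y, z as a fraction of full scale, then the turn, a rotation vector about the tool's x, y, z as a fraction of full scale. In form: [[[dx, dy, dz, wx, wy, wz], ...]]. A call has 1 to 5 rows; each row is the pose to reach, as a shift and turn from the pose measured when the call began, along the tool's axes at that moment; what a row does not reach only later rows make up. Full scale, the value 1, is 0.1 m for a shift and pi/4 rad for a turn. A row lasts 1/10 s, in which the tool goes at most 50 mm and 8.59 degrees, less where a joint would pass 70% of its speed; a pose out of reach is approached as far as the arm can. A call with a number of a shift or a turn outside -1 to 1 is refused whole. A call with a gripper value outside its range is refused whole. OPENING is the gripper's target within -1 to 1 (fully open at 1, half-way at 0, shut at -1), set as the call begins (- or left out, the last holds). The fingers move at their own pace and stop on an object; FORCE is the grip in N (left out, the last holds). Time passes only in rows, so rows that repeat a pose let the fingers close. It gives the time, the measured TCP pose, the force and the opening at its end, in the units of the state.
- env.sense(): the state, without advancing time (a new reading comes with each control period).
- env.camera(name): name is "scene" or "side" or "wrist"; returns (picture, depth): 400x640x3 uint8, red, green, blue; 400x640 float32, m along the optical axis (not along the pixel's ray), 0 where there is no reading.
- env.camera_model(name): a dict with "K" (3x3 intrinsics, pixels), "R" (3x3) and "t" (3): a world point X has camera coordinates R X + t; the wrist camera has in their place "mount" (4x4, takes a point from camera to tool coordinates, whose origin is the TCP and whose axes are the flange's). Camera axes: x right, y down, z forward; pixel columns grow to the right and rows downward; lengths in m; the calibration is good to about 2 mm. A picture is of the moment at which its call begins: read the wrist's pose just before it. camera_model takes no time and is no camera call.
- env.hand_in(): hands the job in, once; it reports no verdict.
The state is a dict: "t": time; "q": joint angles; "joint_vel": joint speeds; "effort": joint torques, N m; "position": TCP position; "ee_rot": TCP orientation; "force": force on the tool from outside, world axes, zero at the start; "wrist_torque": the same for the moment, N m; "width": finger opening in m.
Only numpy, scipy, OpenCV 4.12 (cv2) and the standard library are available. Lean on these libraries where they do the work, as an engineer would, in place of code of your own. Each camera call takes 0.05 s, during which the arm holds its last target.

## Task

Three of the dark wooden inlays standing proud of the tiled panel are ready to be set: with the fingertips, press the round disc down until it is flush with its tile, then the cross, then the small square, in that order. The long bar is not ready, so leave it standing as it is; do not pull any inlay up, and leave everything else on the bench in its place.

Things in the scene. Friction and masses are not known exactly. Their poses are not given: they have to be found in the camera images.
- panel: fixed wooden panel, 224 mm (x) by 314 mm (y), turned about the vertical; origin on the bench under the middle of a 2 by 2 grid of light wooden tiles (96 mm square, centres 100 mm apart, dark rim round the four; tile centres at +-50 mm in the panel's x and y; which tile is in which place varies). The tile faces are flat, level and 36 mm above the bench. A lower ledge, 14 mm above the bench, runs along the panel's +y side, y = 112 to 202 mm.
- disc_top (a point): centre of the flat top face of the dark wooden inlay piece shaped as a round disc, 58 mm in diameter, in the middle of its tile; z up, moves with the piece.
- disc (a joint): how far the disc inlay has been pressed down, m: 0 = top 10 mm above its tile's face, 0.010 = flush and at the bottom of its pocket, negative = pulled up. It starts 0 to 2.5 mm in, takes about 4 N to slide, has no spring and stays where it is left.
- cross_top (a point): centre of the flat top face of the dark wooden inlay piece shaped as a cross (plus shape), 64 mm across, arms 20 mm wide, in the middle of its tile; z up, moves with the piece.
- cross (a joint): how far the cross inlay has been pressed down, m: 0 = top 10 mm above its tile's face, 0.010 = flush and at the bottom of its pocket, negative = pulled up. It starts 0 to 2.5 mm in, takes about 4 N to slide, has no spring and stays where it is left.
- square_top (a point): centre of the flat top face of the dark wooden inlay piece shaped as a small square, 34 mm a side, in the middle of its tile; z up, moves with the piece.
- square (a joint): how far the square inlay has been pressed down, m: 0 = top 10 mm above its tile's face, 0.010 = flush and at the bottom of its pocket, negative = pulled up. It starts 0 to 2.5 mm in, takes about 4 N to slide, has no spring and stays where it is left.
- bar_top (a point): centre of the flat top face of the dark wooden inlay piece shaped as a long bar, 72 mm by 20 mm (long side along this point's x), in the middle of its tile; z up, moves with the piece.
- bar (a joint): how far the bar inlay has been pressed down, m: 0 = top 10 mm above its tile's face, 0.010 = flush and at the bottom of its pocket, negative = pulled up. It starts 0 to 2.5 mm in, takes about 4 N to slide, has no spring and stays where it is left.
- inkpot: bystander: small open dark steel pot, 38 mm wide, 36 mm high, on the panel's ledge; origin at its underside
- scraper: bystander: flat steel plate 75 x 30 x 4 mm lying on the panel's ledge; origin at its underside
- corkblock: bystander: cork sanding block 60 x 100 x 35 mm beyond the panel; origin at its underside
- gluejar: bystander: closed white jar, 60 mm wide, 75 mm high, beyond the panel; origin at its underside
- offcut: bystander: light wooden strip 120 x 28 x 22 mm lying beside the panel, away from the ledge; origin at its underside
- mallet: bystander: wooden mallet lying on the bench to the robot's right, 250 mm long, 60 mm high; origin under where handle and head meet
- brushcup: bystander: white cup of brushes, 72 mm wide, 180 mm high with brushes, to the robot's left; origin at its underside

How it is judged:
By the outcome, as a careful person would: the job done as asked, in the order asked, and still so for the second after the job is handed in, with the robot touching nothing.
It also fails if it takes over 38 s, if anything falls off the work surface, if the arm or the gripper's body presses on something with over 40 N, if the wrist force passes 120 N, or if a joint passes its speed limit or range.

## Working session

There is one attempt and no reset: what is moved stays moved. The work goes in short steps, Python scripts to look and compute and a shell command to move; the robot and the scene stay as the last step left them, time stands still between calls to the robot, and variables do not carry over. Pictures are saved under pics/ and viewed, and the job is handed in when it is done.

```bash
mkdir -p pics; python3 - <<'E'
from cell import env
import cv2,numpy as np
s=env.sense(); print({k:np.round(v,3).tolist() for k,v in s.items()})
for n in ["scene","side"]:
    p,d=env.camera(n); cv2.imwrite(f"pics/{n}0.png",p[...,::-1]); np.savez(f"{n}0.npz",p=p,d=d)
    m=env.camera_model(n); print(n,{k:np.round(v,3).tolist() for k,v in m.items()}, (d>0).mean())
print(env.camera_model("wrist"))
E
```

```text
{'t': 0.0, 'q': [1.137, 0.399, 0.045, 1.538, -0.019, 1.207, -0.051], 'joint_vel': [0.001, 0.001, -0.001, -0.001, -0.0, 0.003, -0.001], 'effort': [0.0, -47.512, 1.365, -25.422, 0.012, 0.009, 0.0], 'position': [0.213, -0.613, 0.23], 'ee_rot': [-0.001, 0.986, 0.167, -0.0], 'force': [-0.021, 0.358, -0.978], 'wrist_torque': [-0.002, 0.032, 0.055], 'width': 0.085}
scene {'K': [[436.94, 0.0, 315.987], [0.0, 436.94, 197.653], [0.0, 0.0, 1.0]], 'R': [[0.573, 0.819, -0.015], [0.684, -0.489, -0.541], [-0.451, 0.3, -0.841]], 't': [-0.306, -0.385, 1.478]} 0.99590625
side {'K': [[455.405, 0.0, 311.507], [0.0, 455.405, 200.789], [0.0, 0.0, 1.0]], 'R': [[-0.812, -0.583, -0.01], [-0.435, 0.617, -0.655], [0.388, -0.528, -0.755]], 't': [0.451, 0.328, 1.077]} 0.99591015625
{'K': array([[287.68005211,   0.        , 316.91712196],
       [  0.        , 287.68005211, 200.23976379],
       [  0.        ,   0.        ,   1.        ]]), 'mount': array([[-2.02177531e-04, -9.64572795e-01, -2.63816760e-01,
         6.71349209e-02],
       [ 9.99999977e-01, -2.13180948e-04,  1.30811109e-05,
         2.43551299e-04],
       [-6.88583906e-05, -2.63816751e-01,  9.64572816e-01,
        -1.43022153e-01],
       [ 0.00000000e+00,  0.00000000e+00,  0.00000000e+00,
         1.00000000e+00]])}
```

View pics/scene0.png

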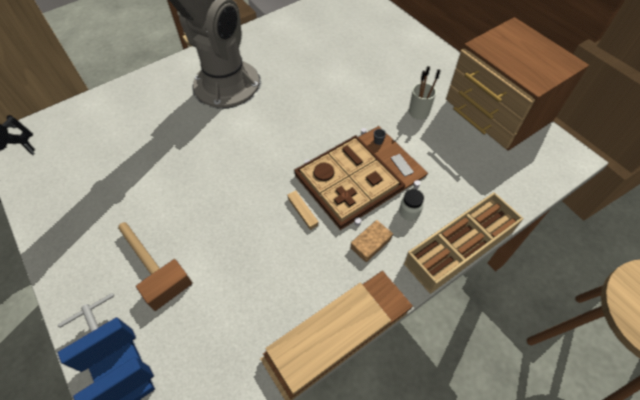

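View pics/side0.png

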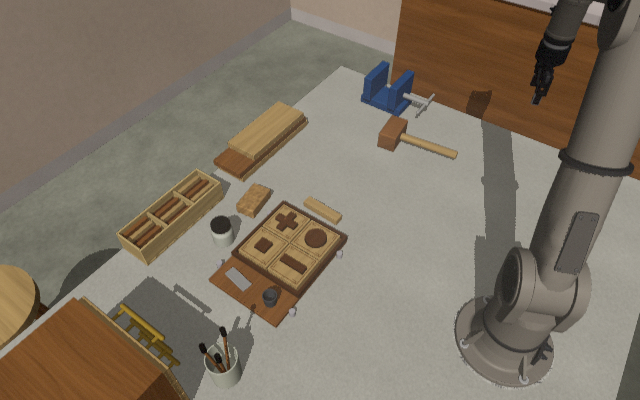

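The scene view shows the disc at (324,172), cross at (345,196), square at (375,180) and bar at (352,155). The side view shows them at (316,238), (287,220), (264,245) and (293,263). Next I measure them.

```bash
cat > h.py <<'E'
import cv2,numpy as np
from cell import env
def ray(m,u,v,z):
    K,R,t=map(np.array,(m["K"],m["R"],m["t"]))
    c=-R.T@t; d=R.T@np.linalg.inv(K)@np.array([u,v,1.]); return c+d*(z-c[2])/d[2]
def back(m,u,v,dep):
    K,R,t=map(np.array,(m["K"],m["R"],m["t"]))
    return R.T@(np.linalg.inv(K)@np.array([u,v,1.])*dep-t)
E
python3 - <<'E'
from h import *
seeds={"scene":dict(disc=(324,172),cross=(345,196),square=(375,180),bar=(352,155)),
"side":dict(disc=(316,238),cross=(287,220),square=(264,245),bar=(293,263))}
for n in seeds:
    f=np.load(n+"0.npz");p,d=f["p"],f["d"];m=env.camera_model(n)
    g=cv2.cvtColor(p,cv2.COLOR_RGB2GRAY)
    mask=(g<85).astype(np.uint8)
    k,l,st,ce=cv2.connectedComponentsWithStats(mask,connectivity=4)
    for o,(u,v) in seeds[n].items():
        i=l[v,u]; cu,cv_=ce[i]; 
        zs=[back(m,x,y,d[y,x])[2] for y,x in zip(*np.where(l==i))] if i else [0]
        print(n,o,g[v,u],i,st[i] if i else None,np.round(ce[i],1),np.round(ray(m,cu,cv_,.0445),4),"z",np.round(np.percentile(zs,[10,50,90]),4))
    x0,y0=(280,110) if n=="scene" else (200,190)
    c=p[y0:y0+130,x0:x0+160]; cv2.imwrite(f"pics/{n}z.png",cv2.resize(c[...,::-1],None,fx=4.5,fy=4.5,interpolation=cv2.INTER_CUBIC))
E
```

```text
scene disc 66 22 [314 163  20  18 284] [323.2 172.1] [0.5189 0.0355 0.0445] z [0.0393 0.0454 0.0481]
scene cross 77 25 [334 187  22  20 271] [344.5 196.5] [0.6181 0.0349 0.0445] z [0.0387 0.045  0.0479]
scene square 65 23 [366 172  16  14 136] [373.4 178.8] [0.6179 0.1347 0.0445] z [0.0375 0.0448 0.0478]
scene bar 64 18 [343 146  19  20 160] [351.5 155.7] [0.5187 0.1347 0.0445] z [0.0375 0.0442 0.0474]
side disc 71 68 [305 229  22  19 337] [315.5 238. ] [0.5126 0.0394 0.0445] z [0.0403 0.0462 0.0491]
side cross 72 44 [275 212  23  20 284] [286.1 221.3] [0.6122 0.0396 0.0445] z [0.0379 0.0453 0.0486]
side square 62 85 [254 238  19  16 176] [263.3 245.1] [0.6123 0.1384 0.0445] z [0.0388 0.0457 0.0492]
side bar 72 105 [280 254  27  21 245] [293.1 263.6] [0.5128 0.1387 0.0445] z [0.0375 0.0453 0.0482]
```

View pics/scenez.png

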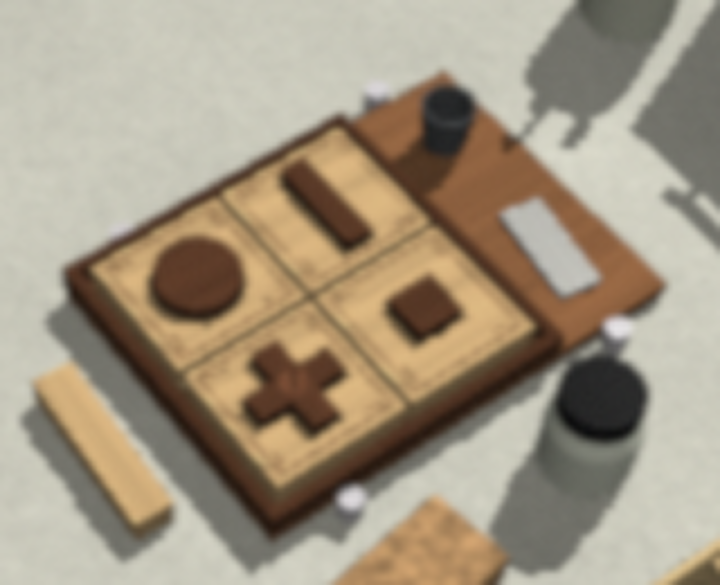

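View pics/sidez.png

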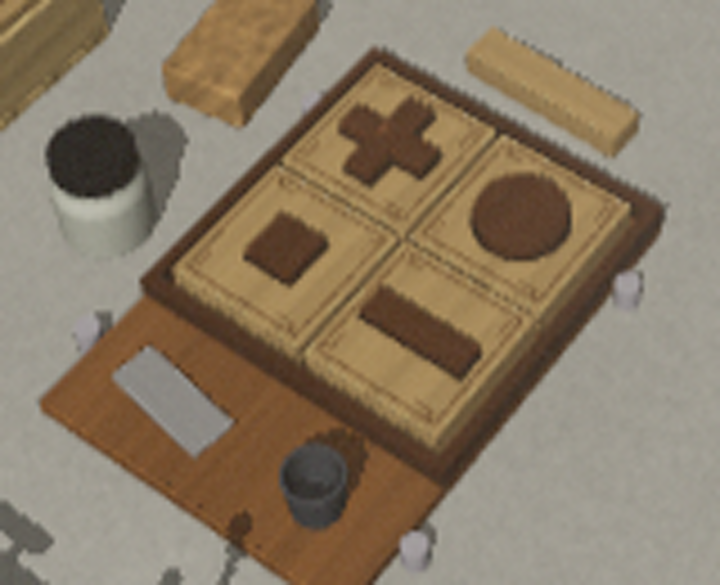

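Averaging the two views gives disc (0.516, 0.037), cross (0.615, 0.037), square (0.615, 0.136) and bar (0.516, 0.137). The spacing is 100 mm, panel yaw is about 0 and the tops are at about 45 mm, which fits the sizes given. I'll move over with the fingers shut and the tool squared to the panel.

```bash
python3 -m jog '[[[0.4,-0.4,0,0,0,0.19],[0.78,-0.73,0,0,0,0.38],[0.78,-0.73,0,0,0,0.43],[0.78,-0.73,0,0,0,0.43]]]' -1 40
```

```text
t: 0.5
position: [0.2648, -0.5167, 0.2302]
ee_rot: [-0.001, 1.0, 0.001, -0.0]
force: [-0.1, -0.8, 0.8]
width: 0.0283
```

```bash
python3 -m jog '[[[0.4,-0.4,0,0,0,0],[0.8,-0.8,0,0,0,0],[1,-1,0,0,0,0],[1,-1,0,0,0,0]]]'
python3 -m jog '[[[0.4,-0.4,0,0,0,0],[0.8,-0.8,0,0,0,0],[1,-1,0,0,0,0],[1,-1,0,0,0,0]]]'
python3 -m jog '[[[0.1,-0.45,0,0,0,0],[0.3,-0.9,0,0,0,0],[0.5,-1,0,0,0,0],[0.5,-1,0,0,0,0]]]'
python3 -m jog '[[[0,-0.45,0,0,0,0],[0,-0.9,0,0,0,0],[0,-1,0,0,0,0],[0,-1,0,0,0,0]]]'
```

```text
t: 0.9
position: [0.37, -0.412, 0.2304]
ee_rot: [-0.003, 1.0, 0.006, 0.001]
force: [1.1, -0.4, 0.1]
width: 0.0
t: 1.3
position: [0.4741, -0.3052, 0.231]
ee_rot: [-0.004, 1.0, 0.012, 0.003]
force: [-0.4, 0.3, 0.7]
width: 0.0001
t: 1.7
position: [0.5243, -0.2021, 0.2322]
ee_rot: [-0.005, 1.0, 0.015, 0.004]
force: [-0.9, -0.5, 0.4]
width: -0.0001
t: 2.1
position: [0.5212, -0.1025, 0.2331]
ee_rot: [-0.004, 1.0, 0.015, 0.004]
force: [-0.1, -0.6, -0.6]
width: -0.0001
```

```bash
python3 -m jog '[[[0,-0.45,0,0,0,0],[0,-0.9,0,0,0,0],[0,-1,0,0,0,0],[0,-1,0,0,0,0]]]'
python3 -m jog '[[[-0.05,-0.4,0,0,0,-0.03],[-0.05,-0.4,0,0,0,-0.03],[-0.05,-0.4,0,0,0,-0.03]]]'
cat >> h.py <<'E'
from scipy.spatial.transform import Rotation as Ro
def wristmodel(s):
    m=env.camera_model("wrist"); q=s["ee_rot"]; T=np.eye(4); T[:3,:3]=Ro.from_quat([q[1],q[2],q[3],q[0]]).as_matrix(); T[:3,3]=s["position"]
    W=np.linalg.inv(T@m["mount"]); return dict(K=m["K"],R=W[:3,:3],t=W[:3,3])
E
python3 - <<'E'
from h import *
s=env.sense();m=wristmodel(s);p,d=env.camera("wrist");cv2.imwrite("pics/w1.png",p[...,::-1]);np.savez("w1.npz",p=p,d=d)
print(s["position"],m)
g=cv2.cvtColor(p,cv2.COLOR_RGB2GRAY)
k,l,st,ce=cv2.connectedComponentsWithStats((g<85).astype(np.uint8),connectivity=4)
for i in range(1,k):
    if st[i][4]>150: 
        zs=[back(m,x,y,d[y,x])[2] for y,x in zip(*np.where(l==i))]
        print(st[i],ce[i].round(1),ray(m,*ce[i],.0445).round(4),np.percentile(zs,[10,50,90]).round(4))
E
```

```text
t: 2.5
position: [0.5184, -0.0036, 0.2339]
ee_rot: [-0.004, 1.0, 0.016, 0.004]
force: [0.1, -0.2, 0.1]
width: 0.0001
t: 2.8
position: [0.5126, 0.0333, 0.2341]
ee_rot: [-0.003, 1.0, 0.026, 0.004]
force: [-0.1, -0.1, 0.2]
width: 0.0002
[0.51258809 0.03327367 0.23406365] {'K': array([[287.68005211,   0.        , 316.91712196],
       [  0.        , 287.68005211, 200.23976379],
       [  0.        ,   0.        ,   1.        ]]), 'R': array([[ 0.05192725, -0.99863056, -0.00636875],
       [-0.96518843, -0.05182331,  0.25637012],
       [-0.25634909, -0.00716555, -0.96655771]]), 't': array([0.00795373, 0.46354625, 0.51356006])}
[ 119   22  260  205 9601] [254.8 123.1] [0.5758 0.1073 0.0445] [0.0149 0.0298 0.0317]
[154  51   7  67 177] [156.9  84.2] [0.6112 0.2135 0.0445] [0.0138 0.0149 0.016 ]
[ 290   57   60   64 1899] [319.4  88.4] [0.6159 0.037  0.0445] [0.0445 0.046  0.047 ]
[ 212   67   34   36 1144] [228.9  83.9] [0.6155 0.1352 0.0445] [0.0422 0.0461 0.0472]
[ 221  142   21   62 1165] [231.4 172.4] [0.5185 0.1349 0.0445] [0.0376 0.0454 0.0465]
[ 290  153   50   49 1907] [315.  177.1] [0.5182 0.0369 0.0445] [0.0448 0.0461 0.047 ]
[   0  171   41   47 1443] [ 18.2 193. ] [0.4801 0.391  0.0445] [0.0082 0.0295 0.0479]
[   46   235   543   165 50903] [317.7 344.9] [0.2837 0.0213 0.0445] [0.2888 0.3166 0.3299]
```

View pics/w1.png

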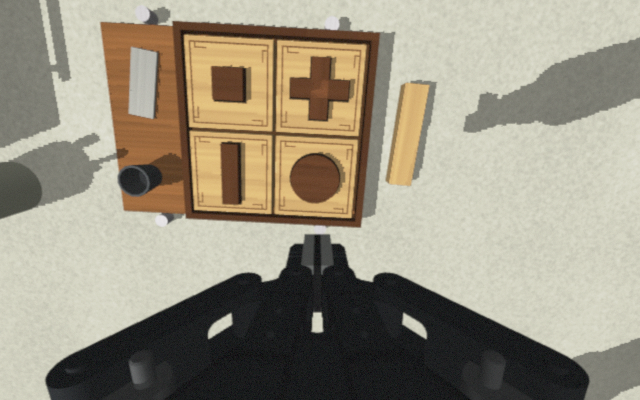

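The wrist view shows disc (315,177), cross (319,88), square (229,84) and bar (231,172). By rays that is disc (0.518, 0.037), cross (0.616, 0.037), square (0.6155, 0.135) and bar (0.5185, 0.135), within 3 mm of the bench cameras. Now I go down over the disc.

```bash
python3 -m jog '[[[0.04,-0.03,0.4,-0.008,-0.01,0.066],[0.04,-0.03,0.8,-0.008,-0.01,0.066],[0.04,-0.03,1,-0.008,-0.01,0.066],[0.04,-0.03,1,-0.008,-0.01,0.066]]]'
python3 -m jog '[[[0,0,0.4,0,0,0],[0,0,0.65,0,0,0],[0,0,0.7,0,0,0],[0,0,0.7,0,0,0]]]'
python3 - <<'E'
from h import *
f=np.load("w1.npz");d=f["d"]; s=env.sense(); print(s["position"],s["ee_rot"],s["force"])
E
```

```text
t: 3.25
position: [0.5148, 0.0332, 0.1308]
ee_rot: [0.001, 1.0, -0.002, -0.004]
force: [-0.0, -1.2, 0.6]
width: 0.0001
t: 3.65
position: [0.515, 0.0319, 0.0614]
ee_rot: [0.001, 1.0, -0.003, -0.004]
force: [0.3, -0.4, 0.0]
width: -0.0001
[0.51503666 0.03193968 0.06135309] [ 0.00117426  0.99998763 -0.00322608 -0.00360046] [ 0.31692309 -0.4345496   0.02251772]
```

```bash
python3 -m jog '[[[0.025,-0.05,0.05,0,0,0],[0.025,-0.05,0.1,0,0,0],[0.025,-0.05,0.1,0,0,0]]]'
python3 -m jog '[[[0,0,0.05,0,0,0],[0,0,0.1,0,0,0],[0,0,0.1,0,0,0]]]'
```

```text
t: 3.95
position: [0.518, 0.0372, 0.0518]
ee_rot: [0.001, 1.0, -0.003, -0.003]
force: [-0.5, -0.6, 0.2]
width: -0.0001
t: 4.25
position: [0.5181, 0.0372, 0.0415]
ee_rot: [0.001, 1.0, -0.003, -0.003]
force: [-0.9, -0.2, -0.0]
width: 0.0002
```

```bash
python3 -m jog '[[[0,0,0.02,0,0,0],[0,0,0.03,0,0,0]]]'
python3 -m jog '[[[0,0,0.02,0,0,0],[0,0,0.02,0,0,0]]]'
```

```text
t: 4.45
position: [0.5181, 0.0372, 0.0386]
ee_rot: [0.001, 1.0, -0.003, -0.003]
force: [0.3, 0.1, 4.6]
width: 0.0001
t: 4.65
position: [0.5182, 0.0372, 0.0364]
ee_rot: [0.001, 1.0, -0.003, -0.003]
force: [-0.5, 0.9, 2.5]
width: 0.0001
```

```bash
python3 -m jog '[[[0,0,0.01,0,0,0],[0,0,0.01,0,0,0]]]'
python3 -m jog '[[[0,0,0.01,0,0,0],[0,0,0.01,0,0,0]]]'
python3 -m jog '[[[0,0,0.01,0,0,0],[0,0,0.01,0,0,0]]]'
```

```text
t: 4.85
position: [0.5182, 0.0372, 0.0361]
ee_rot: [0.001, 1.0, -0.003, -0.003]
force: [-1.1, 0.1, 9.1]
width: -0.0003
t: 5.05
position: [0.5182, 0.0372, 0.0361]
ee_rot: [0.002, 1.0, -0.003, -0.003]
force: [-3.2, 0.6, 10.8]
width: 0.0001
t: 5.25
position: [0.5182, 0.0372, 0.0361]
ee_rot: [0.002, 1.0, -0.003, -0.003]
force: [-2.7, -1.2, 11.0]
width: 0.0001
```

It stalls at 36.1 mm, which is flush height, and the force is rising. One firmer press, then lift and look.

```bash
python3 -m jog '[[[0,0,0.02,0,0,0],[0,0,0.03,0,0,0],[0,0,0.03,0,0,0]]]'
python3 -m jog '[[[0,0,-0.3,0,0,0],[0,0,-0.7,0,0,0],[0,0,-1,0,0,0],[0,0,-1,0,0,0]]]'
python3 -m jog '[[[-0.2,0,-0.3,0,0,0],[-0.2,0,-0.7,0,0,0],[-0.2,0,-0.8,0,0,0],[-0.2,0,-0.8,0,0,0]]]'
cat > look.py <<'E'
import sys
from h import *
s=env.sense();m=wristmodel(s);p,d=env.camera("wrist");cv2.imwrite(f"pics/{sys.argv[1]}.png",p[...,::-1])
print(s["position"].round(4),s["ee_rot"].round(4))
def pix(X):
    c=m["K"]@(m["R"]@X+m["t"]); return c[:2]/c[2]
for o,c in dict(disc=(.518,.037),cross=(.616,.037),square=(.6155,.135),bar=(.5185,.135)).items():
    u,v=pix(np.array([*c,.0445])).round().astype(int)
    u2,v2=pix(np.array([c[0]+.039,c[1]+.039,.036])).round().astype(int)
    u3,v3=pix(np.array([c[0]+.039,c[1]-.039,.036])).round().astype(int)
    z=lambda u,v,r=4:np.median([back(m,x,y,d[y,x])[2] for y in range(v-r,v+r+1) for x in range(u-r,u+r+1)])
    t=(z(u2,v2,2)+z(u3,v3,2))/2
    print(o,(u,v),"z",round(z(u,v),4),"tile",round(t,4),"proud mm",round(1e3*(z(u,v)-t),1))
g=cv2.cvtColor(p,cv2.COLOR_RGB2GRAY)
k,l,st,ce=cv2.connectedComponentsWithStats((g<85).astype(np.uint8),connectivity=4)
for i in range(1,k):
    if 600<st[i][4]<4000: print(st[i],ce[i].round(1),ray(m,*ce[i],.0445).round(4))
E
python3 look.py w2
```

```text
t: 5.55
position: [0.5182, 0.0372, 0.036]
ee_rot: [0.002, 1.0, -0.003, -0.004]
force: [-8.1, -0.1, 27.0]
width: -0.0002
t: 5.95
position: [0.522, 0.0381, 0.14]
ee_rot: [0.002, 1.0, -0.003, 0.001]
force: [-0.1, 0.9, -0.4]
width: 0.0002
t: 6.35
position: [0.5027, 0.0386, 0.2208]
ee_rot: [0.002, 1.0, -0.003, 0.002]
force: [-0.2, 0.2, -0.6]
width: -0.0002
[0.5027 0.0386 0.2208] [ 0.0021  1.     -0.0034  0.002 ]
disc (np.int64(318), np.int64(170)) z 0.0366 tile 0.0366 proud mm 0.0
cross (np.int64(317), np.int64(76)) z 0.0462 tile 0.037 proud mm 9.2
square (np.int64(222), np.int64(77)) z 0.0461 tile 0.037 proud mm 9.1
bar (np.int64(230), np.int64(171)) z 0.0456 tile 0.0365 proud mm 9.1
[ 286   42   63   68 2110] [317.   76.7] [0.6152 0.0369 0.0445]
[ 203   59   38   37 1279] [221.9  77.3] [0.6153 0.1349 0.0445]
[ 218  139   25   64 1262] [230.  170.3] [0.5187 0.1348 0.0445]
[ 292  145   52   52 2087] [317.2 170.5] [0.5177 0.0373 0.0445]
[113 171  30  29 664] [127.8 185.2] [0.5026 0.2517 0.0445]
[   0  185   35   45 1158] [ 15.6 206.3] [0.4789 0.3852 0.0445]
```

View pics/w2.png

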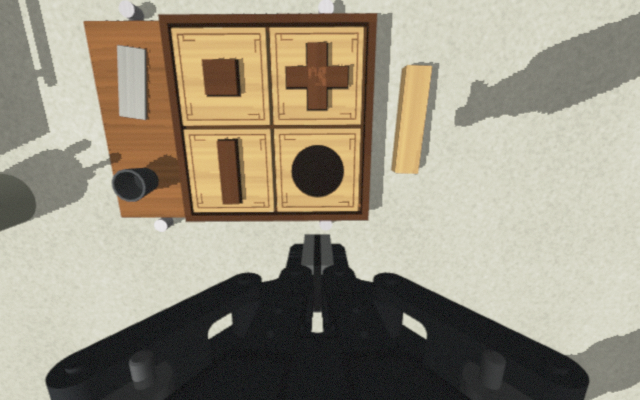

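The disc at (318,170) is flush: 0.0 mm proud by depth. The cross, square and bar still stand about 9 mm up. Next is the cross.

```bash
python3 -m jog '[[[0.4,0,0.1,0,0,0],[0.8,0,0.4,0,0,0],[1,0,0.7,0,0,0],[1,0,0.7,0,0,0]]]'
python3 -m jog '[[[0.13,0,0.3,0,0,0],[0.13,0,0.7,0,0,0],[0.13,0,0.9,0,0,0],[0.13,0,0.9,0,0,0]]]'
```

```text
t: 6.8
position: [0.599, 0.0365, 0.1414]
ee_rot: [0.002, 1.0, -0.004, -0.006]
force: [-1.4, 0.0, -0.6]
width: 0.0002
t: 7.2
position: [0.6067, 0.0356, 0.0473]
ee_rot: [0.003, 1.0, -0.003, -0.01]
force: [-0.9, 0.1, 0.3]
width: -0.0001
```

```bash
python3 -m jog '[[[0.02,0,-0.07,0.008,0.025,0],[0.09,-0.015,-0.07,0.008,0.025,0],[0.09,-0.015,-0.07,0.008,0.025,0]]]'
```

```text
t: 7.5
position: [0.618, 0.0375, 0.0564]
ee_rot: [-0.001, 1.0, -0.003, 0.002]
force: [-0.5, 0.2, -0.3]
width: -0.0001
```

```bash
python3 -m jog '[[[-0.02,0,0.05,0,0,0],[-0.02,0,0.1,0,0,0],[-0.02,0,0.1,0,0,0]]]'
python3 -m jog '[[[0,0,0.03,0,0,0],[0,0,0.06,0,0,0],[0,0,0.06,0,0,0]]]'
python3 -m jog '[[[0,0,0.03,0,0,0],[0,0,0.05,0,0,0],[0,0,0.05,0,0,0]]]'
python3 -m jog '[[[0,0,0.01,0,0,0],[0,0,0.02,0,0,0],[0,0,0.02,0,0,0]]]'
```

```text
t: 7.8
position: [0.6153, 0.0374, 0.0456]
ee_rot: [-0.001, 1.0, -0.003, 0.001]
force: [-1.0, 0.5, 0.0]
width: -0.0001
t: 8.1
position: [0.6155, 0.0374, 0.0395]
ee_rot: [-0.001, 1.0, -0.003, 0.001]
force: [0.4, -0.2, 0.7]
width: -0.0001
t: 8.4
position: [0.6156, 0.0374, 0.0361]
ee_rot: [-0.0, 1.0, -0.003, 0.001]
force: [-3.7, 0.4, 12.3]
width: -0.0
t: 8.7
position: [0.6156, 0.0375, 0.0361]
ee_rot: [0.0, 1.0, -0.004, 0.001]
force: [-4.9, -0.8, 15.4]
width: 0.0001
```

```bash
python3 -m jog '[[[0,0,0.02,0,0,0],[0,0,0.03,0,0,0],[0,0,0.03,0,0,0]]]'
python3 -m jog '[[[0,0,-0.3,0,0,0],[0,0,-0.7,0,0,0],[0,0,-1,0,0,0],[0,0,-1,0,0,0]]]'
python3 -m jog '[[[-0.3,0,-0.3,0,0,0],[-0.7,0,-0.7,0,0,0],[-0.7,0,-0.8,0,0,0],[-0.7,0,-0.8,0,0,0]]]'
python3 look.py w3
```

```text
t: 9.0
position: [0.6156, 0.0374, 0.036]
ee_rot: [0.001, 1.0, -0.004, 0.001]
force: [-6.3, -0.6, 21.4]
width: -0.0
t: 9.4
position: [0.6187, 0.0381, 0.1406]
ee_rot: [0.0, 1.0, -0.004, 0.005]
force: [0.5, 0.3, 0.9]
width: -0.0001
t: 9.8
position: [0.5485, 0.0388, 0.2215]
ee_rot: [0.0, 1.0, -0.004, 0.007]
force: [0.7, -0.2, -0.3]
width: -0.0003
[0.5485 0.0388 0.2215] [ 3.0e-04  1.0e+00 -3.8e-03  7.1e-03]
disc (np.int64(319), np.int64(211)) z 0.0368 tile 0.0368 proud mm -0.0
cross (np.int64(318), np.int64(124)) z 0.0368 tile 0.0366 proud mm 0.2
square (np.int64(227), np.int64(125)) z 0.0463 tile 0.0368 proud mm 9.5
bar (np.int64(234), np.int64(211)) z 0.0457 tile 0.0367 proud mm 9.0
[150   0  56  19 730] [179.6   7.1] [0.7277 0.1721 0.0445]
[297   6  89  23 669] [340.   17.7] [0.7173 0.0145 0.0445]
[ 288   93   60   62 2010] [317.6 123.1] [0.6166 0.0374 0.0445]
[ 210  108   35   33 1093] [227.2 124. ] [0.6164 0.1348 0.0445]
[ 223  181   23   61 1126] [234.4 210.3] [0.5194 0.1348 0.0445]
[   0  226   46   45 1153] [ 21.  247.3] [0.475  0.3952 0.0445]
```

View pics/w3.png

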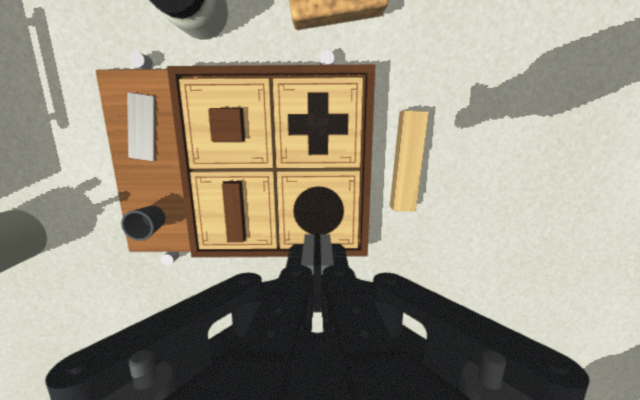

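The disc and cross are flush, at 0.0 and 0.2 mm. The square at (227,124) is next, at (0.616, 0.135).

```bash
python3 -m jog '[[[0.3,-0.4,0.1,0,-0.015,0],[0.66,-0.8,0.2,0,-0.015,0],[0.66,-0.97,0.4,0,-0.015,0],[0.66,-0.97,0.5,0,-0.015,0],[0.66,-0.97,0.5,0,-0.015,0]]]'
python3 -m jog '[[[0,0,0.4,0,0,0],[0,0,0.8,0,0,0],[0,0,1,0,0,0],[0,0,1,0,0,0]]]'
```

```text
t: 10.35
position: [0.6138, 0.1342, 0.166]
ee_rot: [0.001, 1.0, -0.004, -0.004]
force: [0.2, -0.6, 0.5]
width: -0.0003
t: 10.75
position: [0.6104, 0.1305, 0.0624]
ee_rot: [0.003, 1.0, -0.005, -0.007]
force: [-1.1, -0.4, -0.7]
width: 0.0001
```

```bash
python3 -m jog '[[[0.055,-0.045,0.02,0.008,0.018,0.01],[0.055,-0.045,0.06,0.008,0.018,0.01],[0.055,-0.045,0.06,0.008,0.018,0.01]]]'
```

```text
t: 11.05
position: [0.6166, 0.1347, 0.0572]
ee_rot: [-0.0, 1.0, -0.009, 0.001]
force: [0.9, 0.1, 0.3]
width: -0.0003
```

```bash
python3 -m jog '[[[0,0,0.05,0,0,0.02],[0,0,0.1,0,0,0.02],[0,0,0.1,0,0,0.02]]]'
python3 -m jog '[[[0,0,0.03,0,0,0],[0,0,0.07,0,0,0],[0,0,0.07,0,0,0]]]'
python3 -m jog '[[[0,0,0.03,0,0,0],[0,0,0.05,0,0,0],[0,0,0.05,0,0,0]]]'
python3 -m jog '[[[0,0,0.01,0,0,0],[0,0,0.02,0,0,0],[0,0,0.02,0,0,0]]]'
```

```text
t: 11.35
position: [0.6161, 0.1346, 0.0466]
ee_rot: [0.0, 1.0, -0.017, -0.0]
force: [0.6, -0.5, 0.1]
width: -0.0003
t: 11.65
position: [0.6164, 0.1347, 0.0394]
ee_rot: [-0.0, 1.0, -0.017, 0.0]
force: [0.5, -0.1, 0.9]
width: -0.0004
t: 11.95
position: [0.6164, 0.1347, 0.0361]
ee_rot: [0.0, 1.0, -0.017, 0.0]
force: [-4.0, -1.8, 13.0]
width: 0.0001
t: 12.25
position: [0.6164, 0.1347, 0.0361]
ee_rot: [0.001, 1.0, -0.017, 0.0]
force: [-5.2, -2.2, 15.3]
width: -0.0002
```

```bash
python3 -m jog '[[[0,0,0.02,0,0,0],[0,0,0.03,0,0,0],[0,0,0.03,0,0,0]]]'
python3 -m jog '[[[0,0,-0.3,0,0,0],[0,0,-0.7,0,0,0],[0,0,-1,0,0,0],[0,0,-1,0,0,0]]]'
python3 -m jog '[[[-0.3,0.3,-0.3,0,0,0],[-0.7,0.7,-0.7,0,0,0],[-0.8,1,-0.9,0,0,0],[-0.8,1,-0.9,0,0,0]]]'
python3 look.py w4
python3 - <<'E'
from h import *
for n in ["scene","side"]:
    p,d=env.camera(n); q=np.load(n+"0.npz")["p"]
    cv2.imwrite(f"pics/{n}1.png",p[...,::-1])
E
```

```text
t: 12.55
position: [0.6164, 0.1348, 0.0361]
ee_rot: [0.001, 1.0, -0.017, 0.0]
force: [-6.6, -2.4, 21.2]
width: 0.0002
t: 12.95
position: [0.6196, 0.1361, 0.1408]
ee_rot: [-0.0, 1.0, -0.017, 0.004]
force: [-0.5, 1.1, 0.2]
width: 0.0001
t: 13.35
position: [0.5348, 0.0337, 0.2319]
ee_rot: [0.002, 1.0, -0.02, 0.006]
force: [0.5, -0.8, -0.3]
width: -0.0002
[0.5348 0.0337 0.2319] [ 0.0016  0.9998 -0.0203  0.0058]
disc (np.int64(314), np.int64(197)) z 0.0367 tile 0.0367 proud mm 0.0
cross (np.int64(310), np.int64(111)) z 0.0366 tile 0.0364 proud mm 0.2
square (np.int64(222), np.int64(115)) z 0.0368 tile 0.0364 proud mm 0.4
bar (np.int64(232), np.int64(200)) z 0.0456 tile 0.0363 proud mm 9.3
[286   0  84  19 639] [322.6   7.3] [0.7154 0.0199 0.0445]
[ 281   80   59   62 1955] [310.3 110.5] [0.6161 0.037  0.0445]
[ 205   98   35   34 1037] [221.8 114.6] [0.6158 0.1347 0.0445]
[ 220  170   25   60 1101] [232.  199.5] [0.519  0.1347 0.0445]
[ 290  173   49   48 1814] [314.  196.7] [0.5184 0.0371 0.0445]
[   0  220   50   49 1478] [ 22.4 242.7] [0.4749 0.3993 0.0445]
```

View pics/w4.png

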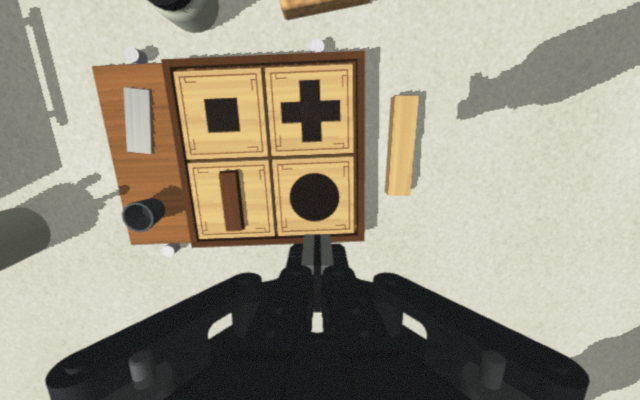

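View pics/scene1.png

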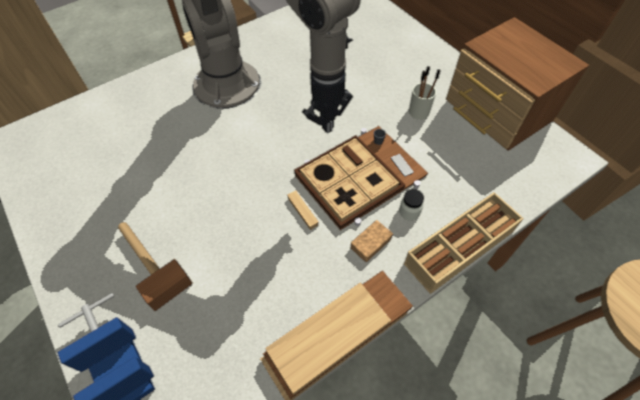

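The wrist view shows the square (222,115), cross (310,111) and disc (314,197) all flush, with the bar (232,200) still standing about 9 mm proud. The scene view shows nothing else moved, and the arm is clear of everything.

```bash
python3 -c "
from cell import env
print(env.hand_in())"
```

```text
the job is handed in; nothing more can be done
None
```

I pressed the disc, then the cross, then the small square flush with the shut fingertips, and handed the job in at about 13.5 s. Each press stopped at a fingertip height of 36.0–36.1 mm, matching the 36 mm tile face, with at most 27 N on the wrist.

- **Pressed inlays:** in the last wrist depth check the disc stood 0.0 mm, the cross 0.2 mm and the square 0.4 mm above their tiles. The last two are within the measurement noise.
- **Bar:** it still stands 9.3 mm proud, against 9.0–9.1 mm in earlier looks, so it was not touched.
- **Everything else:** the scene and wrist views show the other things in their places, judged by eye, and the arm clear at 0.23 m height.
- **Disagreements:** the bench cameras' positions differed from each other by about 6 mm in x and 4 mm in y. I used the wrist camera's positions, which were within 3 mm of their average. No check failed.

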